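Load the blue cast into the model scanner

TASK

Load the blue dental cast into the small desktop scanner: stand it upright in the middle of the scanner's raised, sprung pad, square to the pad, then push it straight down until the latch catches. Let go; the pad must stay down with the cast standing on it.

Things in the scene. Friction and masses are not known exactly. Their poses are not given: they have to be found in the camera images.
- blue_cast_mid (a point): Loose blue cast of a jaw, a horseshoe block 50 (x) x 62 (y) x 35 (z) mm, 0.13 kg, teeth up. Point: centre of its outline, 17.5 mm above its underside; z up, x from the horseshoe's open back to its rounded front. Only the lower 26 mm is firm to grip or push on; above are the teeth. A yellow and a white cast nearby are not wanted.
- pad (a point): Centre of the top of the scanner's sprung pad, black with a white cross, 76 (x) x 86 (y) mm, flat, no rim; 54 mm above the desk when up. x points to the hood behind it, z up. Fixed scanner: deck 32 mm high, 140 mm wide, 70 mm forward of this point; hood 66 to 100 mm behind it, 86 mm high. The cast is square when its x lies along the pad's x, either way round.
- pad_plate (a joint): How far the pad is pushed down, m: 0 up, 0.014 at its stop. About 4 N starts it, up to 9 N takes it to the stop. The latch catches by itself once the pad is pushed practically to the stop (past 0.0125) and held there 0.2 s; let go, it then comes back only to about 0.012. Pushed less far it rises to 0 again.

How it is judged:
By the outcome, as a careful person would: the job done as asked, in the order asked, and still so for the second after the job is handed in, with the robot touching nothing.
It also fails if it takes over 35 s, if anything falls off the work surface, if the arm or the gripper's body presses on something with over 40 N, if the wrist force passes 120 N, or if a joint passes its speed limit or range.

ROBOT

A 6-joint arm with a two-finger parallel gripper is mounted at the origin on a cart in front of the work surface, level with it; the furniture and walls round the work are solid. World frame = base frame: x ahead of the robot, y to its left, z up, the work surface at z = 0. Lengths are in m, angles in rad, forces in N, time in s.
With the tool pointing down it reaches from about 0.25 to 0.775 m from the base axis. Payload 4 kg.
Tool frame: the origin (TCP) lies on the centre line of the jaws, within the pads' length; the fingertips stand 19 mm ahead of it and the grasp point (between the pads) is the TCP; x points along the fingers, z is the direction in which the jaws open and shut, and the axes are right-handed (so a half turn about x gives the same grasp; the last joint's range is limited). The gripper opens to 94 mm and grips with 3 to 60 N. Pads are 16 mm wide; open, the fingers measure 119 mm over their backs; the gripper's body (75 mm by 177 mm) begins 78 mm behind the grasp point.
Start: joints at [1.215, 0.087, 1.371, -0, 1.684, -0.103], TCP at [0.138, 0.533, 0.225] pointing down, gripper open.
Joint ranges: [-3.1, 3.1], [-0.76, 2.03], [0.27, 2.55], [-1.08, 4.22], [0.17, 2.65], [-2.57, 2.57]. Speed limits (rad/s): [2.79, 2.79, 3.14, 3.14, 3.14, 3.14].

INTERFACE

Orientations are given as [roll, pitch, yaw] about the fixed x, y, z axes, in that order (R = Rz(yaw) Ry(pitch) Rx(roll)).
In Python, from bench import robot, snapshot, camera_params gives the robot as it stands.
- The arm moves only by the tool step_arm, never from a script. Its argument "motion" is text: rows parted by semicolons, each of 7 numbers parted by spaces: the opening in per cent of the stroke, from 0 (shut) to 100 (fully open), then the shift along the tool's x, y, z in cm, then the turn, a rotation vector about the tool's x, y, z in rad. A call has 1 to 20 rows; each row shifts and turns the commanded pose from where the row before left it, along the tool's axes as they then stand; what a row does not reach is not made up. A row lasts 1/12 s, in which the tool goes at most 41.7 mm and 7.16 degrees, less where a joint would pass 70% of its speed; a pose out of reach is approached as far as the arm can. A call with a gripper value outside its range is refused whole. The fingers move at their own pace and stop on an object; the grip force is fixed at half the most. Time passes only in rows, so rows that do not move let the fingers close. It gives the time, the measured TCP pose, the force and the opening at its end, in the units of the state.
- robot.get_obs(): the state, without advancing time (a new reading comes with each control period).
- snapshot(name): name is "side" or "top" or "wrist"; returns the picture (420x560x3 uint8, red, green, blue); there is no depth.
- camera_params(name): a dict with "fx", "fy", "cx", "cy" (pixels), "R" (3x3) and "t" (3): a world point X has camera coordinates R X + t. Camera axes: x right, y down, z forward; pixel columns grow to the right and rows downward; lengths in m; the calibration is good to about 2 mm. A picture is of the moment at which its call begins: read the wrist's pose just before it. camera_params takes no time and is no camera call; for the wrist camera it gives the pose at the moment of the call.
- robot.close_job(): hands the job in, once; it reports no verdict.
The state is a dict: "time": time; "joint_positions": joint angles; "qvel": joint speeds; "joint_torque": joint torques, N m; "tool_pos": TCP position; "ee_rot": TCP orientation; "wrist_force": force on the tool from outside, world axes, zero at the start; "wrist_torque": the same for the moment, N m; "width": finger opening in m.
Only numpy, scipy, OpenCV 4.12 (cv2) and the standard library are available. Lean on these libraries where they do the work, as an engineer would, in place of code of your own. Each camera call takes 0.05 s, during which the arm holds its last target.

## Working session

There is one attempt and no reset: what is moved stays moved. The work goes in short steps, Python scripts to look and compute and a tool call to move; the robot and the scene stay as the last step left them, time stands still between calls to the robot, and variables do not carry over. Pictures are saved under pics/ and viewed, and the job is handed in when it is done.

Besides the shell and the picture viewer there is one more tool, called after ">>>" as a command line: name --argument value ..., lists and objects as JSON in quotes. step_arm: Moves the arm, as the interface text tells. Its arguments: {"type":"object","properties":{"motion":{"type":"string"}},"required":["motion"]}

```bash
mkdir -p pics; python3 - <<'E'
from bench import robot, snapshot, camera_params
import cv2
o=robot.get_obs(); print(o)
for n in ("top","side","wrist"):
    p=camera_params(n); im=snapshot(n); cv2.imwrite(f"pics/{n}0.png",im[:,:,::-1]); print(n,p)
E
```

```text
{'time': 0.0, 'joint_positions': array([ 1.21491694e+00,  8.79484673e-02,  1.37225639e+00, -1.31808660e-05,
        1.68359521e+00, -1.03090878e-01]), 'qvel': array([ 0.00107299, -0.00110161, -0.00064249, -0.00053559, -0.00140395,
       -0.00050153]), 'joint_torque': array([-2.20210277e-04, -3.40165293e+01, -3.02434981e+01,  7.16375699e-02,
        3.30186705e-02, -1.95247117e-04]), 'tool_pos': array([0.13738245, 0.53203767, 0.22330663]), 'ee_rot': array([ 3.04443642,  1.56858888, -1.92074253]), 'wrist_force': array([-0.80371158,  0.00267389, -0.56424361]), 'wrist_torque': array([-0.02916623, -0.0123376 ,  0.00189146]), 'width': 0.09380732993086152}
top {'fx': 382.1237162157197, 'fy': 382.1237162157197, 'cx': 283.8923212005818, 'cy': 207.67836239714268, 'R': array([[ 0.02503949, -0.9996749 , -0.00480712],
       [-0.99694352, -0.02461453, -0.07414679],
       [ 0.07400436,  0.00664902, -0.99723575]]), 't': array([0.0658345 , 0.50208503, 0.87157683])}
side {'fx': 409.3166971411631, 'fy': 409.3166971411631, 'cx': 277.03010391715304, 'cy': 213.47099838020964, 'R': array([[-0.97009421, -0.24206318, -0.01796218],
       [-0.13552034,  0.6015313 , -0.78727018],
       [ 0.20137394, -0.761292  , -0.61634652]]), 't': array([0.50401966, 0.08257665, 0.85169211])}
wrist {'fx': 295.1028493224207, 'fy': 295.1028493224207, 'cx': 281.2624849795918, 'cy': 209.88463899726332, 'R': array([[ 0.25087728,  0.9680157 , -0.00248813],
       [ 0.94137723, -0.243373  ,  0.23362039],
       [ 0.22554266, -0.06095232, -0.9723247 ]]), 't': array([-0.54880917, -0.02463611,  0.39076684])}
```

View pics/top0.png

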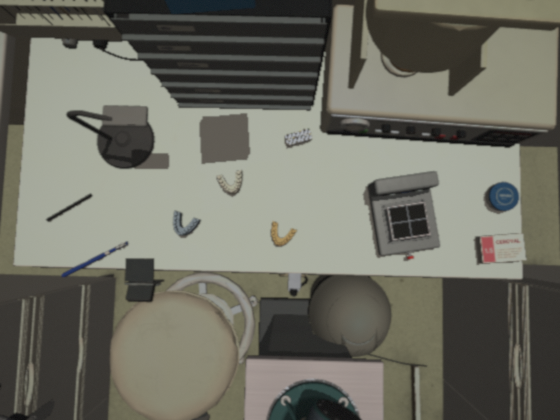

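View pics/side0.png

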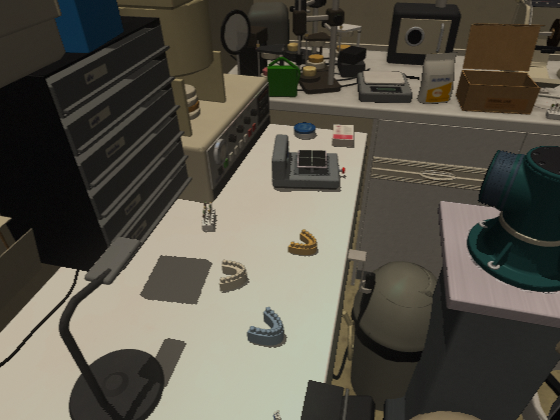

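View pics/wrist0.png

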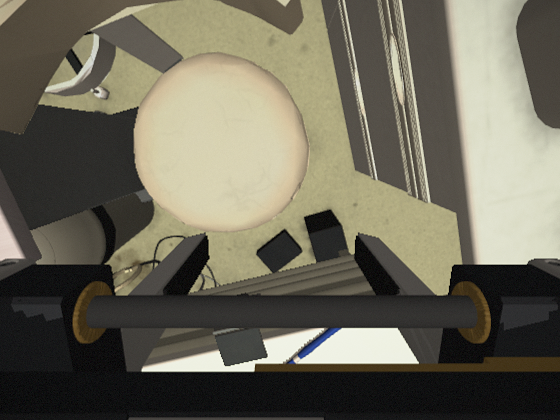

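```bash
cat > h.py <<'E'
import numpy as np, cv2
from bench import robot, snapshot, camera_params
def ray(p,uv):
    R=p['R'];C=-R.T@p['t'];d=R.T@np.array([(uv[0]-p['cx'])/p['fx'],(uv[1]-p['cy'])/p['fy'],1]);return C,d
def onz(p,uv,z):
    C,d=ray(p,uv);return C+d*(z-C[2])/d[2]
def proj(p,X):
    c=p['R']@np.asarray(X)+p['t'];return np.array([p['fx']*c[0]/c[2]+p['cx'],p['fy']*c[1]/c[2]+p['cy']])
def tri(p1,u1,p2,u2):
    C1,d1=ray(p1,u1);C2,d2=ray(p2,u2);d1/=np.linalg.norm(d1);d2/=np.linalg.norm(d2)
    s=np.linalg.lstsq(np.c_[d1,-d2],C2-C1,rcond=None)[0];a=C1+s[0]*d1;b=C2+s[1]*d2
    return (a+b)/2,np.linalg.norm(a-b)
E
python3 - <<'E'
import cv2,numpy as np
t=cv2.imread('pics/top0.png');s=cv2.imread('pics/side0.png')
a=cv2.resize(t[195:250,160:215],(400,400),interpolation=cv2.INTER_CUBIC)
b=cv2.resize(t[165:265,360:460],(400,400),interpolation=cv2.INTER_CUBIC)
c=cv2.resize(s[300:360,235:295],(400,400),interpolation=cv2.INTER_CUBIC)[:200*2]
d=cv2.resize(s[120:200,265:365],(400,320),interpolation=cv2.INTER_CUBIC)
cv2.imwrite('pics/z1.png',np.vstack([np.hstack([a,b])]))
cv2.imwrite('pics/z2.png',np.hstack([c[:,:],cv2.copyMakeBorder(d,0,80,0,0,0)]))
E
```

```text
(no output)
```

View pics/z1.png

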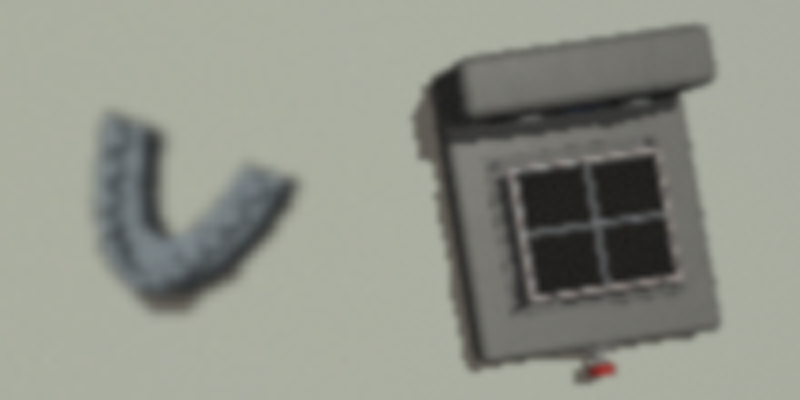

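View pics/z2.png

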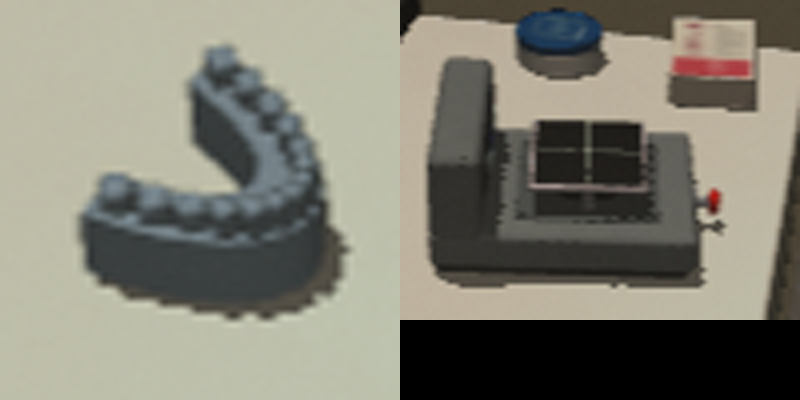

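```bash
python3 - <<'E'
from h import *
p=camera_params('top');q=camera_params('side')
# pad corners
P=[(387,209.5),(423.8,202.5),(430.8,234.5),(393.3,240.5)]
W=[onz(p,u,.054) for u in P]; print(np.round(W,4), np.mean(W,0))
print('cross top',onz(p,(409.5,221.5),.054))
W=np.array(W)
# pad x: from front to hood (up in image)
d=(W[0]+W[1]-W[2]-W[3])[:2]; e=(W[0]+W[3]-W[1]-W[2])[:2]
print('yaw',np.arctan2(d[1],d[0]),np.arctan2(e[1],e[0])-np.pi/2, np.linalg.norm(d)/2,np.linalg.norm(e)/2)
# side cross
u=(265+(588-400)/4,120+152/4);print('side cross',onz(q,u,.054))
im=cv2.imread('pics/top0.png')
hsv=cv2.cvtColor(im,cv2.COLOR_BGR2HSV)
m=cv2.inRange(hsv,(95,30,20),(125,255,255));
m2=np.zeros_like(m);m2[200:245,165:210]=m[200:245,165:210]
c=max(cv2.findContours(m2,cv2.RETR_EXTERNAL,cv2.CHAIN_APPROX_NONE)[0],key=cv2.contourArea)[:,0,:]
w=np.array([onz(p,u,.026)[:2] for u in c.astype(float)])
hull=cv2.convexHull(w.astype(np.float32)*1000)
print(cv2.minAreaRect(hull))
for u in [(177.9,211.5),(197.8,218.7),(181,236)]: print(onz(p,u,.026))
E
```

```text
[[ 0.4993 -0.1523  0.054 ]
 [ 0.517  -0.2344  0.054 ]
 [ 0.446  -0.2498  0.054 ]
 [ 0.4306 -0.1666  0.054 ]] [ 0.47322785 -0.20077486  0.054     ]
cross top [ 0.4737166 -0.2025046  0.054    ]
yaw 0.20944818163725265 0.19772162961998418 0.0714010376911945 0.08424544928086772
side cross [ 0.47454102 -0.19988784  0.054     ]Traceback (most recent call last):
  File "<stdin>", line 17, in <module>
ValueError: max() iterable argument is empty
```

```bash
python3 - <<'E'
from h import *
p=camera_params('top');q=camera_params('side')
im=cv2.imread('pics/top0.png').astype(int)
m=((im[:,:,0]-im[:,:,2]>5)).astype(np.uint8)*255
m2=np.zeros_like(m);m2[205:243,165:205]=m[205:243,165:205]
c=max(cv2.findContours(m2,cv2.RETR_EXTERNAL,cv2.CHAIN_APPROX_NONE)[0],key=cv2.contourArea)[:,0,:]
print(len(c),cv2.boundingRect(c))
w=np.array([onz(p,u,.03)[:2] for u in c.astype(float)])
print(cv2.minAreaRect(cv2.convexHull(w.astype(np.float32)*1000)))
for u in [(177.9,211.5),(197.8,218.7),(181,236)]: print(onz(p,u,.026))
o=robot.get_obs()
from scipy.spatial.transform import Rotation as Ro
print(o['tool_pos'],np.round(Ro.from_euler('xyz',o['ee_rot']).as_matrix(),3))
E
```

```text
80 (174, 212, 25, 23)
((454.3948974609375, 308.50482177734375), (58.570068359375, 45.86214828491211), 72.24851989746094)
[0.48484931 0.32306679 0.026     ]
[0.46934443 0.27631519 0.026     ]
[0.4285727  0.31334679 0.026     ]
[0.13744311 0.53215938 0.22357551] [[-0.001 -0.968  0.25 ]
 [-0.002  0.25   0.968]
 [-1.     0.    -0.002]]
```

```bash
cat >> h.py <<'E'
from scipy.spatial.transform import Rotation as Ro
def rel(target,yawz):
    """shift in tool axes (cm) + world-z yaw change to get tool z axis horizontal heading yawz, tool x down"""
    o=robot.get_obs();R=Ro.from_euler('xyz',o['ee_rot']).as_matrix()
    z=np.array([np.cos(yawz),np.sin(yawz),0]);x=np.array([0,0,-1.]);Rt=np.c_[x,np.cross(z,x),z]
    print('pos',np.round(o['tool_pos'],4),'shift cm',np.round(R.T@(np.array(target)-o['tool_pos'])*100,2),'rotvec',np.round(Ro.from_matrix(R.T@Rt).as_rotvec(),4),'F',np.round(o['wrist_force'],1),'w',o['width'],'t',o['time'])
E
python3 - <<'E'
from h import *
o=robot.get_obs();p=camera_params('wrist');R=Ro.from_euler('xyz',o['ee_rot']).as_matrix()
C=-p['R'].T@p['t'];print('cam in tool',R.T@(C-o['tool_pos']), np.round(R.T@p['R'].T,3))
rel([.454,.308,.2],np.radians(71.6))
# projected pixel of cast when tcp at (.454,.308,.2): 
for s in [(0,0),(0.03,0),(0.06,0),(.09,0)]:
  T=np.array([.454,.308,.2])+R@np.array([0,s[0],0]); pp=dict(p); pp['t']=-p['R']@(C-o['tool_pos']+T)
  print(s,proj(pp,[.454,.308,.02]))
E
```

```text
cam in tool [-1.60904724e-01  6.68976836e-02 -5.33251528e-05] [[ 0.001 -0.234  0.972]
 [-0.001 -0.972 -0.234]
 [ 1.    -0.001 -0.001]]
pos [0.1374 0.5322 0.2236] shift cm [  2.38 -36.26 -13.78] rotvec [ 0.0683 -0.0017 -0.0001] F [ 0.1  0.4 -0. ] w 0.09409832397905797 t 0.15
(0, 0) [281.75707098 197.44675627]
(0.03, 0) [281.76607794 222.00080421]
(0.06, 0) [281.77473505 245.60112566]
(0.09, 0) [281.78306231 268.30222888]
```

>>> step_arm --motion "100 0.2 -3 -1.1 0 0 0;100 0.2 -3 -1.1 0 0 0;100 0.2 -3 -1.1 0 0 0;100 0.2 -3 -1.1 0 0 0;100 0.2 -3 -1.1 0 0 0;100 0.2 -3 -1.1 0 0 0;100 0.2 -3 -1.1 0 0 0;100 0.2 -3 -1.1 0 0 0;100 0.2 -3 -1.1 0 0 0;100 0.2 -3 -1.1 0 0 0;100 0.2 -3 -1.1 0 0 0;100 0.2 -3 -1.1 0 0 0;100 0 0 -0.6 0.068 0 0;100 0 0 0 0 0 0;100 0 0 0 0 0 0"

```text
time: 1.4
tool_pos: [0.4515, 0.3086, 0.2001]
ee_rot: [1.779, 1.57, 3.03]
wrist_force: [0.3, 0.1, 1.0]
width: 0.0938
```

```bash
python3 - <<'E'
from h import *
p=camera_params('wrist');im=snapshot('wrist');cv2.imwrite('pics/w1.png',im[:,:,::-1])
np.save('w1.npy',p,allow_pickle=True)
rel([.454,.308,.2],np.radians(71.6))
E
```

```text
pos [0.4512 0.3092 0.2004] shift cm [ 0.04 -0.3  -0.03] rotvec [ 0.002   0.0002 -0.0006] F [-0.1  0.4  0.4] w 0.09397034041943553 t 1.45
```

View pics/w1.png

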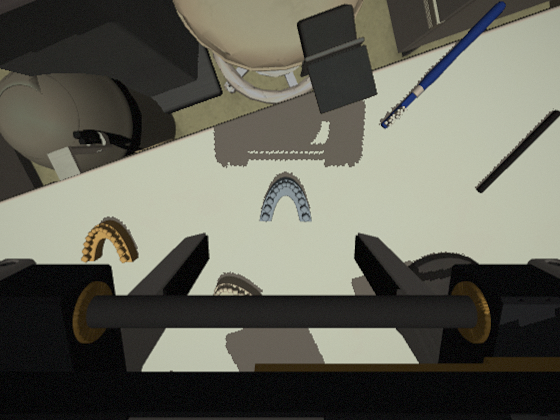

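```bash
python3 - <<'E'
from h import *
p=np.load('w1.npy',allow_pickle=True).item()
im=cv2.imread('pics/w1.png');b=im.astype(int)
m=((b[:,:,0]-b[:,:,2]>6)).astype(np.uint8)*255
m2=np.zeros_like(m);m2[160:232,245:325]=m[160:232,245:325]
c=max(cv2.findContours(m2,cv2.RETR_EXTERNAL,cv2.CHAIN_APPROX_NONE)[0],key=cv2.contourArea)[:,0,:].astype(float)
print(cv2.boundingRect(c.astype(np.int32)))
for z in (.0,.026):
  w=np.array([onz(p,u,z)[:2] for u in c])
  print(z,cv2.minAreaRect(cv2.convexHull((w*1000).astype(np.float32))))
a=np.radians(71.6+90)
for rowv in range(170,226,6):
  xs=np.where(m2[rowv])[0]
  if len(xs):
    l=onz(p,(xs.min(),rowv),.02);r=onz(p,(xs.max()+1,rowv),.02);print(rowv,xs.min(),xs.max(),np.round(np.linalg.norm(l-r)*1000,1),((l+r)/2).round(4))
z=cv2.resize(im[160:232,240:330],(800,640)[0:2],interpolation=cv2.INTER_CUBIC)[:600]
cv2.imwrite('pics/w1z.png',z)
E
```

```text
(260, 178, 51, 44)
0.0 ((459.3190612792969, 311.36492919921875), (63.42909622192383, 54.197052001953125), 70.29891204833984)
0.026 ((454.1960754394531, 312.6839904785156), (58.86140441894531, 50.29420471191406), 70.29889678955078)
182 277 294 20.9 [0.4357 0.3194 0.02  ]
188 271 300 35.0 [0.4424 0.3172 0.02  ]
194 268 303 42.2 [0.4492 0.315  0.02  ]
200 265 305 48.3 [0.4558 0.3122 0.02  ]
206 263 307 53.3 [0.4627 0.3099 0.02  ]
212 261 309 58.3 [0.4696 0.3076 0.02  ]
218 260 310 61.0 [0.4767 0.3053 0.02  ]
```

View pics/w1z.png

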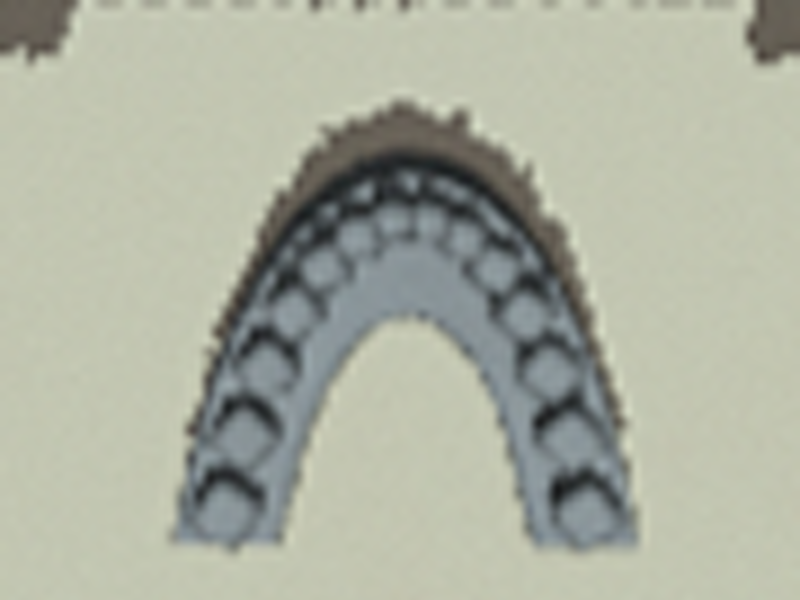

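```bash
python3 - <<'E'
from h import *
p=np.load('w1.npy',allow_pickle=True).item()
b=onz(p,(285.8,221.5),.028);print('back',b)
for z in (0,.01,.026):
  f=onz(p,(285.8,178),z);print(z,f,np.linalg.norm((f-b)[:2]))
l=onz(p,(260,221),.026);r=onz(p,(311,221),.026);print(np.linalg.norm(l-r),(l+r)/2,np.degrees(np.arctan2(*(l-r)[1::-1])))
E
```

```text
back [0.47873153 0.30491761 0.028     ]
0 [0.43373609 0.3201194  0.        ] 0.04749403873595749
0.01 [0.43247428 0.32038425 0.01      ] 0.048774485011080206
0.026 [0.43045537 0.32080801 0.026     ] 0.050824131483014776
0.06008097687695958 [0.47858234 0.3046225  0.026     ] -108.38065783419557
```

```bash
python3 - <<'E'
from h import *
rel([.4738,.3064,.022],np.radians(71.2))
E
```

```text
pos [0.4512 0.3092 0.2004] shift cm [17.83 -2.24  0.44] rotvec [ 0.009   0.0002 -0.0006] F [-0.1  0.4  0.4] w 0.09397034041943553 t 1.45
```

>>> step_arm --motion "100 0 -2.2 0.4 0.009 0 0;100 3 0 0 0 0 0;100 3 0 0 0 0 0;100 3 0 0 0 0 0;100 3 0 0 0 0 0;100 2.5 0 0 0 0 0;100 1.5 0 0 0 0 0;100 1 0 0 0 0 0;100 0.6 0 0 0 0 0;100 0 0 0 0 0 0;100 0 0 0 0 0 0"

```text
time: 2.37
tool_pos: [0.4741, 0.3065, 0.0254]
ee_rot: [-0.685, 1.569, 0.557]
wrist_force: [0.0, 0.8, -0.5]
width: 0.094
```

```bash
python3 - <<'E'
from h import *
im=snapshot('wrist');cv2.imwrite('pics/w2.png',im[:,:,::-1])
rel([.4738,.3064,.022],np.radians(71.2))
E
```

```text
pos [0.4746 0.3066 0.026 ] shift cm [ 0.4   0.07 -0.04] rotvec [-0.0009  0.0022  0.0018] F [ 0.5 -0.1  0.1] w 0.09408129999966461 t 2.4167
```

View pics/w2.png

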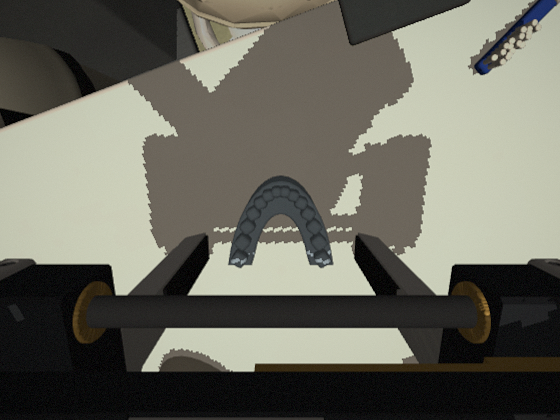

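```bash
python3 - <<'E'
from h import *
p=camera_params('wrist');o=robot.get_obs();R=Ro.from_euler('xyz',o['ee_rot']).as_matrix()
im=cv2.imread('pics/w2.png')
print('tcp px',proj(p,o['tool_pos']))
for u in [(229,264),(252,264),(333,264),(310,264),(281,178)]:
  for z in (.026,.0):
    print(u,z,np.round(R.T@(onz(p,u,z)-o['tool_pos'])*1000,1))
cv2.imwrite('pics/w2z.png',cv2.resize(im[165:280,200:365],(800,558),interpolation=cv2.INTER_CUBIC))
E
```

```text
tcp px [281.53034122 256.86863152]
(229, 264) 0.026 [ -0.   -4.4 -30.8]
(229, 264) 0.0 [ 26.  -16.  -35.8]
(252, 264) 0.026 [ -0.   -4.5 -17.3]
(252, 264) 0.0 [ 26.  -16.  -20.1]
(333, 264) 0.026 [ 0.1 -4.5 30.2]
(333, 264) 0.0 [ 26.1 -16.1  35.1]
(310, 264) 0.026 [ 0.1 -4.5 16.7]
(310, 264) 0.0 [ 26.1 -16.1  19.4]
(281, 178) 0.026 [-0.1 46.1 -0.3]
(281, 178) 0.0 [25.9 42.7 -0.3]
```

View pics/w2z.png

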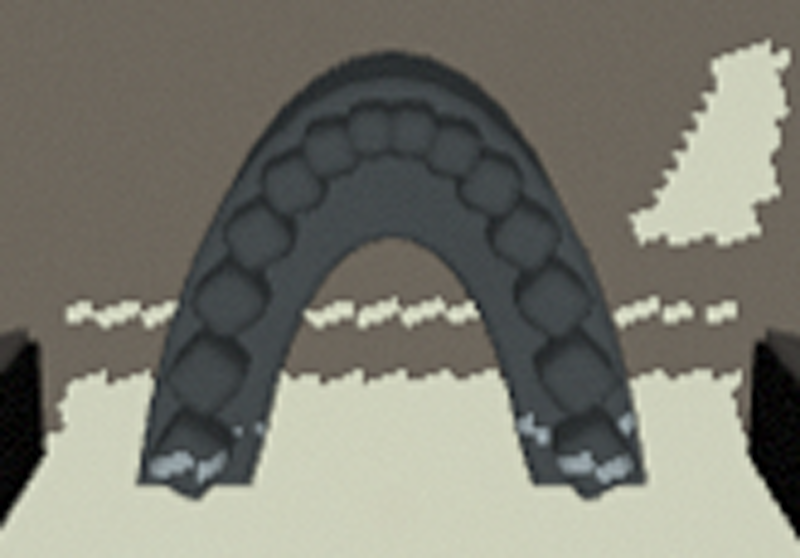

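>>> step_arm --motion "100 0.4 0 0 0 0 0;100 0 0 0 0 0 0;60 0 0 0 0 0 0;40 0 0 0 0 0 0;40 0 0 0 0 0 0;30 0 0 0 0 0 0;30 0 0 0 0 0 0;30 0 0 0 0 0 0"

```text
time: 3.08
tool_pos: [0.4739, 0.3058, 0.0206]
ee_rot: [-0.459, 1.57, 0.782]
wrist_force: [0.2, -0.2, 0.9]
width: 0.0607
```

```bash
python3 - <<'E'
from h import *
rel([.4738,.3064,.022],np.radians(71.2))
E
```

```text
pos [0.4739 0.3058 0.0206] shift cm [-0.14  0.02  0.06] rotvec [-0.0017  0.0003  0.0002] F [ 0.2 -0.2  0.9] w 0.0606530934275991 t 3.0833
```

>>> step_arm --motion "30 0 0 0 0 0 0;30 -1 0 0 0 0 0;30 -2 0 0 0 0 0;30 -3 0 0 0 0 0;30 -3 0 0 0 0 0;30 -3 0 0 0 0 0;30 -2 0 0 0 0 0;30 0 0 0 0 0 0;30 0 0 0 0 0 0"

```text
time: 3.83
tool_pos: [0.4743, 0.306, 0.1618]
ee_rot: [-0.763, 1.568, 0.478]
wrist_force: [-1.0, 0.1, -1.7]
width: 0.0608
```

```bash
python3 - <<'E'
from h import *
p=camera_params('wrist');o=robot.get_obs();R=Ro.from_euler('xyz',o['ee_rot']).as_matrix();im=snapshot('wrist');
a=im[150:290,190:375,::-1];cv2.imwrite('pics/w3.png',cv2.resize(a,(793,600),interpolation=cv2.INTER_CUBIC))
s=snapshot('side');cv2.imwrite('pics/s3.png',s[:,:,::-1])
print(proj(camera_params('side'),o['tool_pos']))
# desired: cast centre at tool y +20.5 ; pad (.4736,-.2012) yaw .204
yz=.204+np.pi/2; ty=np.array([np.cos(yz+np.pi/2),np.sin(yz+np.pi/2)])
tgt=np.array([.4736,-.2012])-.0205*ty
print(tgt,ty);rel([*tgt,.14],yz)
E
```

```text
[254.98547899 263.41224805]
[ 0.49367491 -0.19704695] [-0.97926406 -0.202588  ]
pos [0.4727 0.3052 0.1584] shift cm [  1.91 -18.25 -46.83] rotvec [-0.5338 -0.0018 -0.0031] F [ 0.  -0.4 -0.8] w 0.06066739553286301 t 3.9333
```

View pics/w3.png

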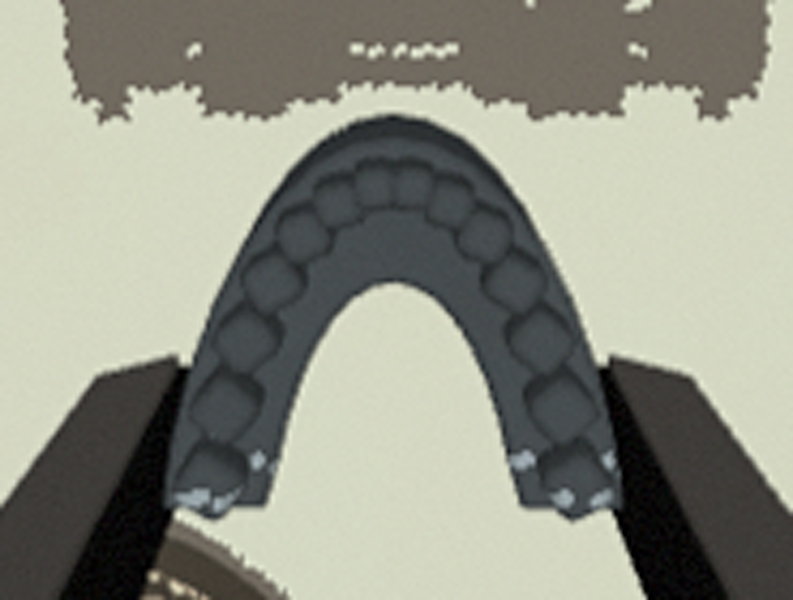

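View pics/s3.png

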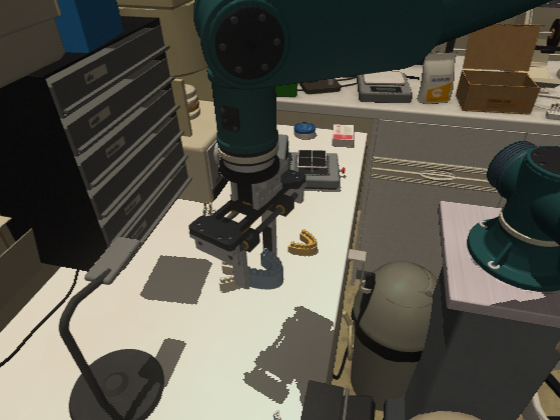

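>>> step_arm --motion "30 0 0 0 -0.09 0 0;30 0 0 0 -0.09 0 0;30 0 0 0 -0.09 0 0;30 0 0 0 -0.09 0 0;30 0 0 0 -0.09 0 0;30 0 0 0 -0.084 0 0;30 0 0.3 -1.8 0 0 0;30 0 0.5 -3 0 0 0;30 0 0.5 -3 0 0 0;30 0 0.5 -3 0 0 0;30 0 0.5 -3 0 0 0;30 0 0.5 -3 0 0 0;30 0 0.5 -3 0 0 0;30 0 0.5 -3 0 0 0;30 0 0.5 -3 0 0 0;30 0 0.5 -3 0 0 0;30 0 0.5 -3 0 0 0;30 0 0.5 -3 0 0 0;30 0 0.5 -3 0 0 0;30 0 0.5 -3 0 0 0"

```text
time: 5.6
tool_pos: [0.4883, -0.1085, 0.1576]
ee_rot: [0.992, 1.566, 2.767]
wrist_force: [0.8, 1.3, -1.6]
width: 0.0605
```

>>> step_arm --motion "30 0 0.5 -3 0 0 0;30 0 0.5 -3 0 0 0;30 0 0.3 -2.8 0 0 0;30 0 0 0 0 0 0;30 0 0 0 0 0 0;30 0 0 0 0 0 0"

```text
time: 6.1
tool_pos: [0.494, -0.1955, 0.1583]
ee_rot: [0.711, 1.566, 2.486]
wrist_force: [1.5, -1.0, -1.0]
width: 0.0607
```

```bash
python3 - <<'E'
from h import *
rel([.4937,-.197,.14],.204+np.pi/2)
for n in ('wrist','top','side'):
  p=camera_params(n);im=snapshot(n);cv2.imwrite(f'pics/{n}4.png',im[:,:,::-1]);np.save(f'{n}4.npy',p,allow_pickle=True)
a=cv2.imread('pics/wrist4.png');t=cv2.imread('pics/top4.png');s=cv2.imread('pics/side4.png')
cv2.imwrite('pics/ts4.png',np.hstack([cv2.resize(t[165:265,360:460],(400,400),interpolation=2),cv2.resize(s[100:200,265:365],(400,400),interpolation=2)]))
rel([.4937,-.197,.14],.204+np.pi/2)
E
```

```text
pos [ 0.494  -0.1955  0.1583] shift cm [ 1.83  0.06 -0.14] rotvec [-0.0001  0.0034 -0.003 ] F [ 1.5 -1.  -1. ] w 0.06071955548726714 t 6.1
pos [ 0.4948 -0.1951  0.1598] shift cm [ 1.98  0.14 -0.17] rotvec [ 0.0018  0.0012 -0.0009] F [ 0.6  0.3 -1.1] w 0.060450868152254277 t 6.25
```

View pics/wrist4.png

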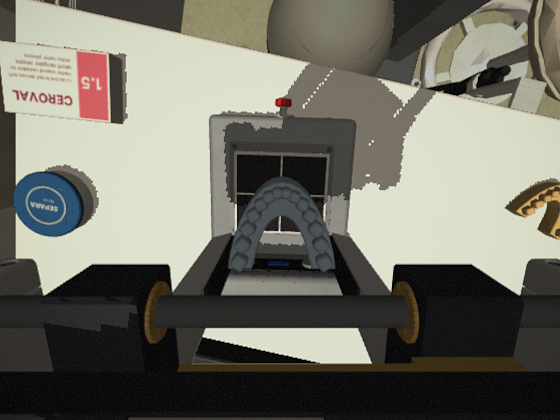

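View pics/ts4.png

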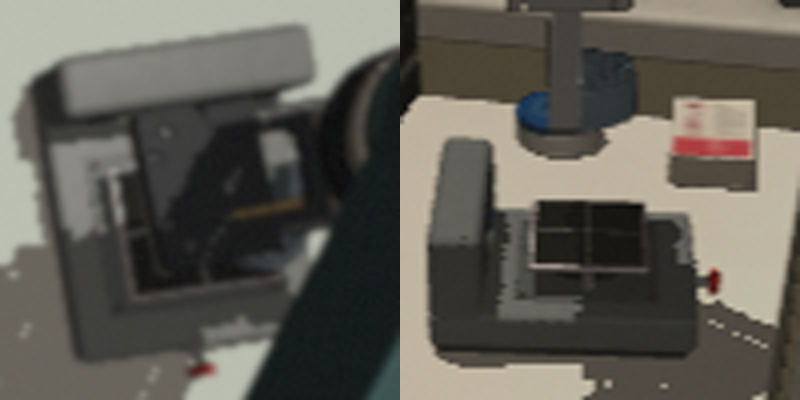

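```bash
python3 - <<'E'
import cv2
a=cv2.imread('pics/wrist4.png')
cv2.imwrite('pics/w4z.png',cv2.resize(a[140:285,200:360],(800,725),interpolation=cv2.INTER_CUBIC)[:600])
E
```

```text
(no output)
```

View pics/w4z.png

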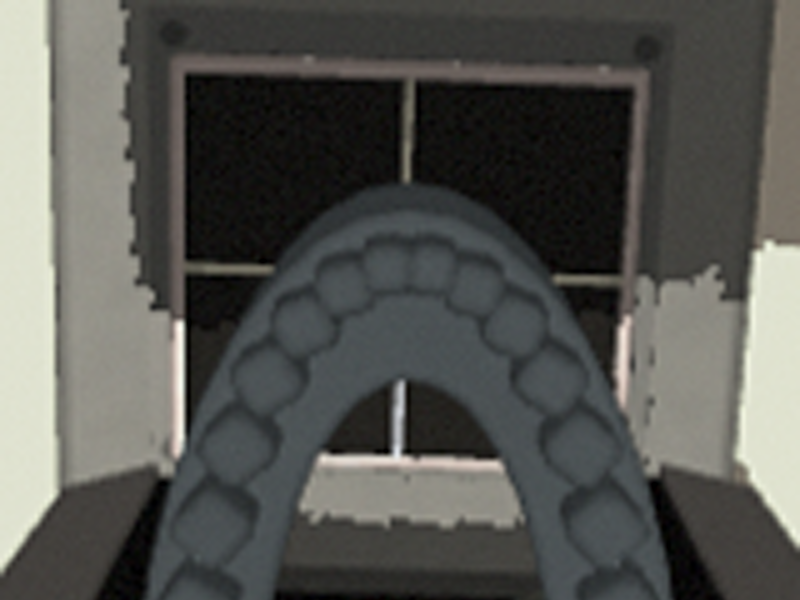

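```bash
python3 - <<'E'
from h import *
p=np.load('wrist4.npy',allow_pickle=True).item()
L=lambda x,y:onz(p,(200+x/5-.5,140+y/5-.5),.054)[:2]
a,b=L(410,75),L(397,455);c,d=L(185,267),L(618,282)
A=np.c_[b-a,-(d-c)];s=np.linalg.solve(A,c-a);print('cross',a+s[0]*(b-a))
v=b-a;w=c-d;v2=L(170,57)-L(650,70)
print('yaw x',np.arctan2(v[1],v[0]),'from y lines',np.arctan2(-w[0],w[1]),np.arctan2(-v2[0],v2[1]),'len',np.linalg.norm(v),np.linalg.norm(v2))
# cast in tool frame at that pose
o=robot.get_obs();R=Ro.from_euler('xyz',o['ee_rot']).as_matrix();print('tool yaw',np.arctan2(R[1,2],R[0,2])-np.pi/2,p['R'][0]) 
for u,x in [((400,183),.0206),((410,650),-.0054)]:
  z=o['tool_pos'][2]-x; C=L; X=onz(p,(200+u[0]/5-.5,140+u[1]/5-.5),z); print(R.T@(X-o['tool_pos']))
E
```

```text
cross [ 0.4765411  -0.20029023]
yaw x 0.1685445606753538 from y lines -2.9741504253950763 -2.9651865346124002 len 0.07031794996441985 0.08482786192296227
tool yaw 0.20577784705737945 [-0.20171983  0.97943911  0.00285373]
[ 0.02063834  0.04577168 -0.00164122]
[-0.00540413 -0.00382497 -0.00060408]
```

```bash
python3 - <<'E'
from h import *
rel([.4964,-.1961,.09],.172+np.pi/2)
E
```

```text
pos [ 0.4948 -0.1951  0.1598] shift cm [ 6.98 -0.15 -0.14] rotvec [ 0.0338  0.0012 -0.0009] F [ 0.6  0.3 -1.1] w 0.060450868152254277 t 6.25
```

>>> step_arm --motion "30 0 -0.15 -0.14 0.034 0 0;30 1 0 0 0 0 0;30 2 0 0 0 0 0;30 2 0 0 0 0 0;30 1.2 0 0 0 0 0;30 0.6 0 0 0 0 0;30 0 0 0 0 0 0;30 0 0 0 0 0 0;30 0 0 0 0 0 0"

```text
time: 7.0
tool_pos: [0.4976, -0.1978, 0.0937]
ee_rot: [-2.191, 1.568, -0.449]
wrist_force: [-0.8, 0.3, -1.3]
width: 0.0607
```

```bash
python3 - <<'E'
from h import *
rel([.4964,-.1961,.09],.172+np.pi/2)
p=camera_params('wrist');a=snapshot('wrist')[:,:,::-1];np.save('w5.npy',p,allow_pickle=True);cv2.imwrite('pics/w5.png',a)
s=snapshot('side')[:,:,::-1]
z=cv2.resize(a[160:280,205:365],(800,600),interpolation=cv2.INTER_CUBIC);cv2.imwrite('pics/w5z.png',z)
cv2.imwrite('pics/s5.png',cv2.resize(s[110:200,265:365],(666,600),interpolation=2))
rel([.4964,-.1961,.09],.172+np.pi/2)
E
```

```text
pos [ 0.4976 -0.1978  0.0937] shift cm [0.37 0.09 0.18] rotvec [-0.0015 -0.0014  0.0019] F [-0.8  0.3 -1.3] w 0.06070685443532107 t 7.0
pos [ 0.4976 -0.1978  0.0939] shift cm [0.38 0.09 0.19] rotvec [-0.0017 -0.0015  0.0021] F [-0.6 -0.5 -1. ] w 0.06113977809303862 t 7.1
```

View pics/w5z.png

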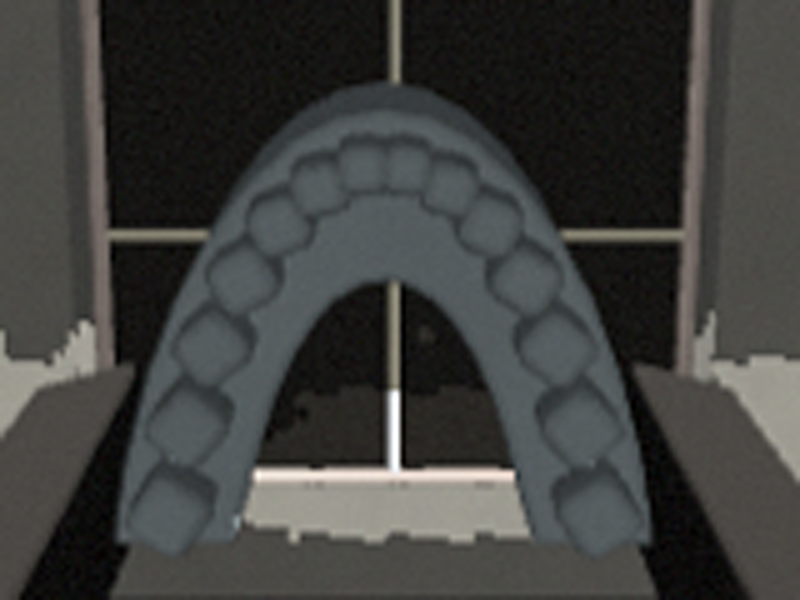

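View pics/s5.png

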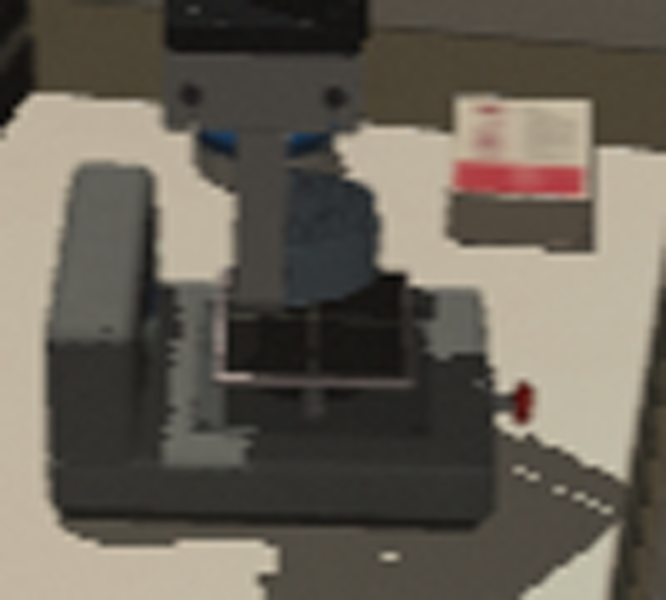

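```bash
python3 - <<'E'
from h import *
p=np.load('w5.npy',allow_pickle=True).item();o=robot.get_obs();R=Ro.from_euler('xyz',o['ee_rot']).as_matrix();t=o['tool_pos']
L=lambda x,y,z:np.round(R.T@(onz(p,(205+(x+.5)/5-.5,160+(y+.5)/5-.5),z)-t)*1000,1)
print('cross',L(395,235,.054),'L',L(100,235,.054),'R',L(690,235,.054),'nearedge',L(390,475,.054))
print('tips',L(118,543,t[2]+.0054),L(650,543,t[2]+.0054),'front',L(393,84,t[2]-.0206))
E
```

```text
cross [39.8 21.2  1.3] L [ 39.9  21.2 -39.8] R [39.7 21.2 42.5] nearedge [ 39.9 -14.6   0.7]
tips [ -5.3  -4.4 -30.5] [-5.4 -4.4 30. ] front [20.5 44.6  0.9]
```

>>> step_arm --motion "30 0.4 0.08 0.12 0 0 0;30 0.5 0 0 0 0 0;30 0.4 0 0 0 0 0;30 0.2 0 0 0 0 0;30 0 0 0 0 0 0;30 0 0 0 0 0 0"

```text
time: 7.6
tool_pos: [0.4956, -0.1963, 0.0771]
ee_rot: [0.82, 1.57, 2.561]
wrist_force: [-0.0, -0.1, -1.6]
width: 0.061
```

```bash
python3 - <<'E'
from h import *
rel([.4964,-.1961,.0746],.172+np.pi/2)
p=camera_params('wrist');a=snapshot('wrist')[:,:,::-1];np.save('w6.npy',p,allow_pickle=True);cv2.imwrite('pics/w6.png',a)
s=snapshot('side')[:,:,::-1]
z=cv2.resize(a[160:280,205:365],(800,600),interpolation=cv2.INTER_CUBIC);cv2.imwrite('pics/w6z.png',z)
cv2.imwrite('pics/s6.png',cv2.resize(s[110:200,265:365],(666,600),interpolation=2))
E
```

```text
pos [ 0.4956 -0.1963  0.0771] shift cm [ 0.25 -0.09  0.01] rotvec [-0.0019  0.0005 -0.0006] F [-0.  -0.1 -1.6] w 0.06102596230477678 t 7.6
```

View pics/w6z.png

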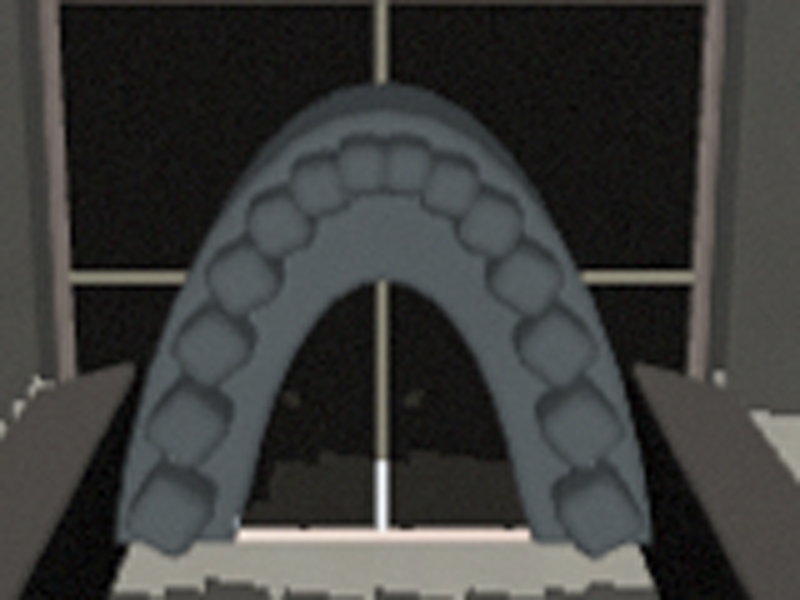

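View pics/s6.png

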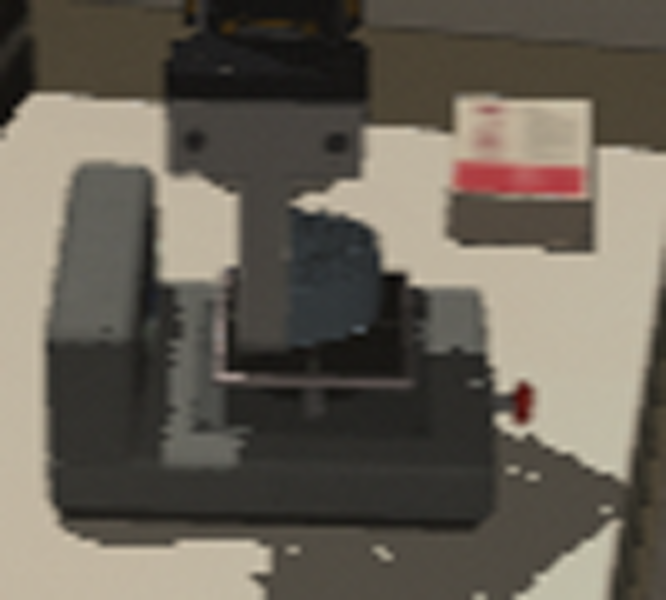

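```bash
python3 - <<'E'
from h import *
p=np.load('w6.npy',allow_pickle=True).item();o=robot.get_obs();R=Ro.from_euler('xyz',o['ee_rot']).as_matrix();t=o['tool_pos']
L=lambda x,y,z:np.round(R.T@(onz(p,(205+(x+.5)/5-.5,160+(y+.5)/5-.5),z)-t)*1000,1)
print(t,'cross',L(381.5,277,.054),'far',L(385,-2,.054),'nearedge',L(390,540,.054))
print('tips',L(118,543,t[2]+.0054),L(650,543,t[2]+.0054),'front',L(383,84,t[2]-.0206))
E
```

```text
[ 0.4958753  -0.19644944  0.07754065] cross [23.5 19.7 -0.4] far [23.5 55.1  0.1] nearedge [ 23.5 -16.9   0.7]
tips [ -5.4  -4.  -30.3] [-5.4 -4.1 30. ] front [20.6 44.9 -0.2]
```

>>> step_arm --motion "30 0.1 -0.1 0 0 0 0;30 0.15 0 0 0 0 0;30 0.15 0 0 0 0 0;30 0.15 0 0 0 0 0;30 0.15 0 0 0 0 0;30 0 0 0 0 0 0;30 0 0 0 0 0 0"

```text
time: 8.28
tool_pos: [0.4971, -0.1963, 0.0714]
ee_rot: [-2.023, 1.57, -0.282]
wrist_force: [-2.8, 0.8, 4.3]
width: 0.0606
```

>>> step_arm --motion "30 0.15 0 0 0 0 0;30 0.15 0 0 0 0 0;30 0.15 0 0 0 0 0;30 0.15 0 0 0 0 0;30 0.15 0 0 0 0 0;30 0.15 0 0 0 0 0;30 0 0 0 0 0 0;30 0 0 0 0 0 0"

```text
time: 8.95
tool_pos: [0.497, -0.1963, 0.062]
ee_rot: [-2.004, 1.57, -0.263]
wrist_force: [-1.1, 1.9, 3.1]
width: 0.0607
```

>>> step_arm --motion "30 0.1 0 0 0 0 0;30 0.1 0 0 0 0 0;30 0 0 0 0 0 0;30 0 0 0 0 0 0"

```text
time: 9.28
tool_pos: [0.4971, -0.1963, 0.06]
ee_rot: [-1.928, 1.57, -0.187]
wrist_force: [-1.3, 0.7, 5.4]
width: 0.0607
```

>>> step_arm --motion "30 0.1 0 0 0 0 0;30 0.1 0 0 0 0 0;30 0 0 0 0 0 0;30 0 0 0 0 0 0"

```text
time: 9.62
tool_pos: [0.4972, -0.1963, 0.0593]
ee_rot: [-2.004, 1.57, -0.263]
wrist_force: [-3.3, 1.7, 11.4]
width: 0.061
```

```bash
python3 - <<'E'
from h import *
a=snapshot('wrist')[:,:,::-1];o=robot.get_obs();print(o['wrist_force'],o['tool_pos'])
s=snapshot('side')[:,:,::-1]
z=cv2.resize(a[160:280,205:365],(533,400),interpolation=cv2.INTER_CUBIC);s=cv2.resize(s[110:200,265:332],(267,400),interpolation=2)
cv2.imwrite('pics/c7.png',np.hstack([z,s]))
E
```

```text
[-3.92244967  1.7083429  11.51664144] [ 0.49714387 -0.19629723  0.05931242]
```

View pics/c7.png

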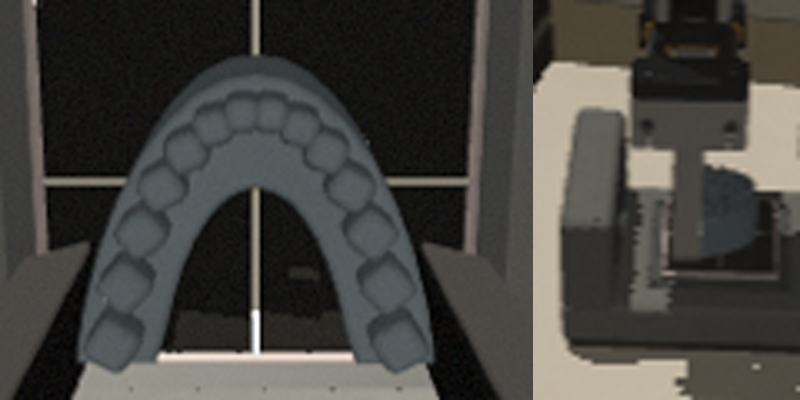

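>>> step_arm --motion "30 0.1 0 0 0 0 0;30 0.1 0 0 0 0 0;30 0 0 0 0 0 0;30 0 0 0 0 0 0;30 0 0 0 0 0 0;30 0 0 0 0 0 0"

```text
time: 10.22
tool_pos: [0.4973, -0.1963, 0.0591]
ee_rot: [-2.07, 1.569, -0.328]
wrist_force: [-6.5, 4.0, 18.8]
width: 0.061
```

>>> step_arm --motion "30 -0.1 0 0 0 0 0;30 -0.1 0 0 0 0 0;30 -0.1 0 0 0 0 0;30 -0.1 0 0 0 0 0;30 0 0 0 0 0 0;30 0 0 0 0 0 0;30 0 0 0 0 0 0"

```text
time: 10.8
tool_pos: [0.4971, -0.1963, 0.0601]
ee_rot: [-1.908, 1.57, -0.167]
wrist_force: [-1.9, 0.7, 5.2]
width: 0.0608
```

>>> step_arm --motion "30 -0.1 0 0 0 0 0;30 -0.1 0 0 0 0 0;30 0 0 0 0 0 0;30 0 0 0 0 0 0"

```text
time: 11.13
tool_pos: [0.497, -0.1963, 0.0616]
ee_rot: [-1.95, 1.57, -0.209]
wrist_force: [0.2, 0.5, 4.2]
width: 0.0609
```

>>> step_arm --motion "30 -0.1 0 0 0 0 0;30 0 0 0 0 0 0;30 0 0 0 0 0 0"

```text
time: 11.38
tool_pos: [0.4966, -0.1962, 0.0619]
ee_rot: [1.084, 1.57, 2.825]
wrist_force: [2.0, -0.2, -0.3]
width: 0.0611
```

>>> step_arm --motion "68 0 0 0 0 0 0;72 0 0 0 0 0 0;78 0 0 0 0 0 0;85 0 0 0 0 0 0;92 0 0 0 0 0 0;98 0 0 0 0 0 0"

```text
time: 11.88
tool_pos: [0.4967, -0.1962, 0.0624]
ee_rot: [0.52, 1.571, 2.26]
wrist_force: [0.3, -0.2, 0.3]
width: 0.0894
```

```bash
python3 - <<'E'
from h import *
a=snapshot('wrist')[:,:,::-1];o=robot.get_obs();print(o['wrist_force'],o['tool_pos'],o['width'])
s=snapshot('side')[:,:,::-1]
z=cv2.resize(a[160:280,205:365],(533,400),interpolation=cv2.INTER_CUBIC);s=cv2.resize(s[110:200,265:332],(267,400),interpolation=2)
cv2.imwrite('pics/c8.png',np.hstack([z,s]))
E
```

```text
[ 0.62694782 -0.36858528  0.19502297] [ 0.49674375 -0.19621082  0.0624216 ] 0.0910124313350941
```

View pics/c8.png

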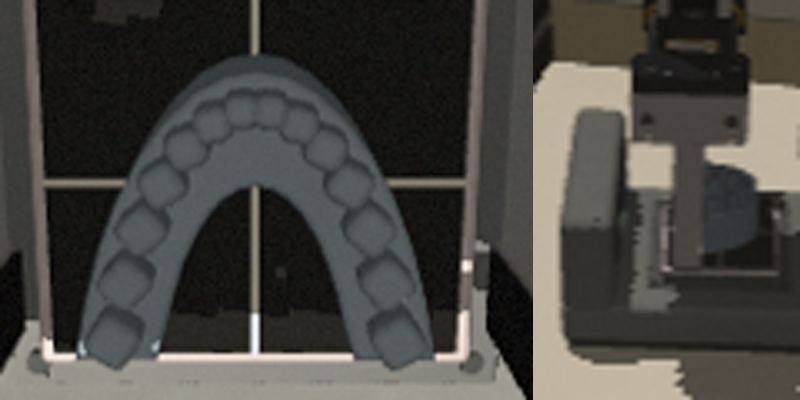

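>>> step_arm --motion "100 -0.5 0 0 0 0 0;100 -1 0 0 0 0 0;100 -2 0 0 0 0 0;100 -3 0 0 0 0 0;100 -3 0 0 0 0 0;100 -3 0 0 0 0 0;100 0 0 0 0 0 0;100 0 0 0 0 0 0;100 0 0 0 0 0 0"

```text
time: 12.73
tool_pos: [0.4966, -0.1961, 0.1875]
ee_rot: [-1.603, 1.571, 0.138]
wrist_force: [0.4, -0.0, -0.6]
width: 0.0941
```

```bash
python3 - <<'E'
from h import *
o=robot.get_obs();p=camera_params('wrist');a=snapshot('wrist')[:,:,::-1];print(o['wrist_force'],o['tool_pos'],o['width'],o['time'])
np.save('w9.npy',p,allow_pickle=True)
s=snapshot('side')[:,:,::-1];cv2.imwrite('pics/side9.png',s)
z=cv2.resize(a[120:260,190:370],(514,400),interpolation=cv2.INTER_CUBIC);s=cv2.resize(s[110:200,265:332],(286,400),interpolation=2)
cv2.imwrite('pics/wrist9.png',a);cv2.imwrite('pics/c9.png',np.hstack([z,s]))
E
```

```text
[ 0.42861227 -0.01647669 -0.64389339] [ 0.49660072 -0.1961298   0.1875366 ] 0.09411334926827962 12.7333
```

View pics/c9.png

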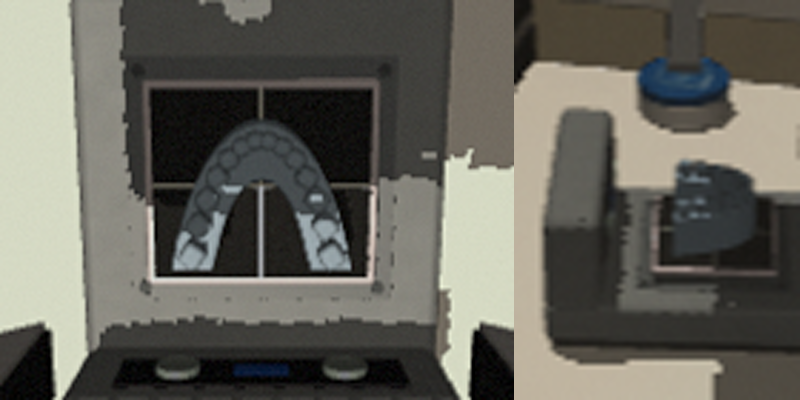

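```bash
python3 - <<'E'
from h import *
p=np.load('w9.npy',allow_pickle=True).item();q=camera_params('side')
k=180/514
W=lambda x,y:(190+(x+.5)*k-.5,120+(y+.5)*.35-.5)
S=lambda x,y:(265+(x-514+.5)*67/286-.5,110+(y+.5)*.225-.5)
# near pad edge corners in wrist: hood-left/right; side near edge (y+) corners: (652,268),(776,272)
print('pad left-front corner (hood far)',tri(p,W(146,83),q,S(776,272)))
print('hood-left(y+)...',tri(p,W(376,281),q,S(652,268)),tri(p,W(378,83),q,S(776,272)))
for pz in (.042,.054):
  c=onz(p,W(261,186.5),pz);a=onz(p,W(148,186),pz);b=onz(p,W(377,187),pz)
  y=(b-a)[:2]/np.linalg.norm((b-a)[:2]);x=np.array([-y[1],y[0]])
  P=lambda u,z:np.round([(onz(p,u,z)[:2]-c[:2])@x*1000,(onz(p,u,z)[:2]-c[:2])@y*1000],1)
  print(pz,c,'width',np.linalg.norm(b-a),'tips',P(W(172,270),pz+.026),P(W(352,270),pz+.026),'front',P(W(261,121),pz),'edges',P(W(261,83),pz),P(W(261,281),pz))
E
```

```text
pad left-front corner (hood far) (array([ 0.44625421, -0.25433343, -0.01430246]), np.float64(0.007832133278837118))
hood-left(y+)... (array([ 0.5044635 , -0.15167893,  0.04308364]), np.float64(0.00026061012709286633)) (array([ 0.43257308, -0.16537699,  0.04167502]), np.float64(0.0012491895043826083))
0.042 [ 0.47683464 -0.20017928  0.042     ] width 0.08393966624401496 tips [-25.1 -30.4] [-24.8  31.4] front [23.8 -0.1] edges [37.1 -0.2] [-35.8   0.1]
0.054 [ 0.47502519 -0.20047491  0.054     ] width 0.08065249303484995 tips [-23.8 -29.1] [-23.6  30. ] front [22.8 -0.1] edges [35.7 -0.1] [-34.4   0.1]
```

```bash
python3 -c "
from bench import robot
print(robot.close_job())"
```

```text
the job is handed in; nothing more can be done
None
```

The blue cast is standing in the scanner with the pad latched down, and I handed the job in at about 12.8 s. I gripped it across the back ends of the horseshoe and lined it up over the pad from the wrist camera. I pushed straight down to the stop (about 20 N, held about 0.3 s), then eased off, let go and lifted clear.

**Last checks, after release:**
- **Pad height:** about 42–43 mm by two-view triangulation, which fits latched down at about 0.012. A third corner check failed because I matched the wrong corners, so I ignored it.
- **Cast position:** upright, about 0.5–1 mm from the cross centre and within about 0.5° of square.
- **Robot:** touching nothing, about 0.12 m above the release height with the gripper open.

**Disagreement:** the overhead camera put the pad's yaw at about 0.20 rad and the wrist camera at about 0.17. I used the wrist value because that view was closer and showed cast and pad together.

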